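Pack the cartons into the rack tray, push up the end stop and pin it

TASK

Draw back the sliding end stop of the tray and stand every carton from the mat upright in the tray, as one row between the end wall and the stop, with the long side of each carton across the tray. Push the stop up so that the row is snug against the end wall with no gaps, then take the lock pin from its rest and put it fully down into the rail hole right behind the stop's lug. Leave the tape roll, the can and the parts bin where they are.

Things in the scene. Friction and masses are not known exactly. Their poses are not given: they have to be found in the camera images.
- carton1_centre (a point): Kraft cardboard carton (all cartons are alike; 3 to 5 are present), 60 mm along its x, 40 mm along its y, 80 mm tall, 0.15 to 0.3 kg, heavy at the bottom, standing free on the mat at the start. The point is its centre, 40 mm above its underside; z up. It looks the same after a half turn.
- carton2_centre (a point): Kraft cardboard carton (all cartons are alike; 3 to 5 are present), 60 mm along its x, 40 mm along its y, 80 mm tall, 0.15 to 0.3 kg, heavy at the bottom, standing free on the mat at the start. The point is its centre, 40 mm above its underside; z up. It looks the same after a half turn.
- carton3_centre (a point): Kraft cardboard carton (all cartons are alike; 3 to 5 are present), 60 mm along its x, 40 mm along its y, 80 mm tall, 0.15 to 0.3 kg, heavy at the bottom, standing free on the mat at the start. The point is its centre, 40 mm above its underside; z up. It looks the same after a half turn.
- carton4_centre (a point): Kraft cardboard carton (all cartons are alike; 3 to 5 are present), 60 mm along its x, 40 mm along its y, 80 mm tall, 0.15 to 0.3 kg, heavy at the bottom, standing free on the mat at the start. The point is its centre, 40 mm above its underside; z up. It looks the same after a half turn.
- carton5_centre (a point): Kraft cardboard carton (all cartons are alike; 3 to 5 are present), 60 mm along its x, 40 mm along its y, 80 mm tall, 0.15 to 0.3 kg, heavy at the bottom, standing free on the mat at the start. The point is its centre, 40 mm above its underside; z up. It looks the same after a half turn.
- row_wall (a point): Fixed tray: foot of the inner face of its 95 mm high blue end wall, on the tray floor (10 mm above the bench), mid-lane. Tray axes: y along the lane into the wall (the row grows to -y), x across towards the pin rail, z up. Lane 70 mm wide between lips whose tops are 22 mm above the bench. Cartons stand with their 60 mm (x) across it.
- stop (a joint): Sliding end stop: the free gap in m between the end wall and the face of the stop, 0 to 0.27; grows as the stop is drawn away from the wall (towards -y of the tray). Stays where it is left, about 2 N of friction.
- stop_grip (a point): Black upright grip of the stop, 30 mm (tray x) by 16 mm (tray y), its top 96 mm above the bench; the point is on its axis 18 mm below the top, 28 mm behind the stop's face. The stop's face is a steel plate 66 mm wide and 6 mm thick, its top 85 mm above the bench. Axes parallel to the tray's.
- stop_lug (a point): Rear (-y) face of the steel lug that reaches from the foot of the stop over the pin rail, on the rail's centre line; 56 mm behind the stop's face. The lug is 12 mm high, its top 38 mm above the bench. The lock pin stands right behind this face. Axes parallel to the tray's.
- pin_head (a point): Lock pin: centre of its black round head, 16 mm in diameter and 32 mm tall, below which a steel shank 8 mm in diameter sticks out 46 mm. Whole pin 78 mm long, 50 g. At the start it stands in its rest, its tip on the bench.
- pin_tip (a point): Tip of the lock pin's shank, 62 mm below the centre of the head; z points up along the pin.
- pin_rest: Grey plastic block 44 x 44 x 24 mm, fixed, with a through hole in the middle in which the lock pin stands at the start; origin under its centre.
- tape_roll: Bystander: roll of tape lying flat, 84 mm across, 45 mm tall; origin under its centre.
- can: Bystander: yellow can, 52 mm across, 100 mm tall; origin under its centre.
- part_bin: Bystander: open cardboard bin of steel parts, 100 x 100 x 70 mm; origin under its centre.
- hole1 (a point): Mouth of hole 1 in the aluminium pin rail beside the lane (24 mm wide, top 24 mm above the bench; holes 11 mm wide, chamfered, right through to the bench, 40 mm apart). It lies 7 mm behind the lug when a gapless row of 1 fills the gap; a stop a little further back covers it.
- hole2 (a point): Mouth of hole 2 in the aluminium pin rail beside the lane (24 mm wide, top 24 mm above the bench; holes 11 mm wide, chamfered, right through to the bench, 40 mm apart). It lies 7 mm behind the lug when a gapless row of 2 fills the gap; a stop a little further back covers it.
- hole3 (a point): Mouth of hole 3 in the aluminium pin rail beside the lane (24 mm wide, top 24 mm above the bench; holes 11 mm wide, chamfered, right through to the bench, 40 mm apart). It lies 7 mm behind the lug when a gapless row of 3 fills the gap; a stop a little further back covers it.
- hole4 (a point): Mouth of hole 4 in the aluminium pin rail beside the lane (24 mm wide, top 24 mm above the bench; holes 11 mm wide, chamfered, right through to the bench, 40 mm apart). It lies 7 mm behind the lug when a gapless row of 4 fills the gap; a stop a little further back covers it.
- hole5 (a point): Mouth of hole 5 in the aluminium pin rail beside the lane (24 mm wide, top 24 mm above the bench; holes 11 mm wide, chamfered, right through to the bench, 40 mm apart). It lies 7 mm behind the lug when a gapless row of 5 fills the gap; a stop a little further back covers it.
- hole6 (a point): Mouth of hole 6 in the aluminium pin rail beside the lane (24 mm wide, top 24 mm above the bench; holes 11 mm wide, chamfered, right through to the bench, 40 mm apart). It lies 7 mm behind the lug when a gapless row of 6 fills the gap; a stop a little further back covers it.
Not all that is in view belongs to the job. Leave any blue look-alike of the part that bears carton1_centre alone.

How it is judged:
On the way, in this order (a step that is already met when the one before it is completed fails the run):
1. all cartons stand in the tray in one row and the stop is snug against it (x of carton1_centre in the frame of row_wall between -0.008 and 0.008 m and z of carton1_centre in the frame of row_wall between 0.034 and 0.046 m and angle between each of carton1_centre, carton2_centre, carton3_centre, carton4_centre, carton5_centre's own z axis and vertical below 0.1 rad and angle between the y axis of each of carton1_centre, carton2_centre, carton3_centre, carton4_centre, carton5_centre and the y axis of row_wall, either way round below 0.12 rad and (y of carton1_centre in the frame of row_wall between -0.026 and -0.016 m or y of carton1_centre in the frame of row_wall between -0.066 and -0.056 m or y of carton1_centre in the frame of row_wall between -0.106 and -0.096 m or y of carton1_centre in the frame of row_wall between -0.146 and -0.136 m or y of carton1_centre in the frame of row_wall between -0.186 and -0.176 m) and x of carton2_centre in the frame of row_wall between -0.008 and 0.008 m and z of carton2_centre in the frame of row_wall between 0.034 and 0.046 m and (y of carton2_centre in the frame of row_wall between -0.026 and -0.016 m or y of carton2_centre in the frame of row_wall between -0.066 and -0.056 m or y of carton2_centre in the frame of row_wall between -0.106 and -0.096 m or y of carton2_centre in the frame of row_wall between -0.146 and -0.136 m or y of carton2_centre in the frame of row_wall between -0.186 and -0.176 m) and x of carton3_centre in the frame of row_wall between -0.008 and 0.008 m and z of carton3_centre in the frame of row_wall between 0.034 and 0.046 m and (y of carton3_centre in the frame of row_wall between -0.026 and -0.016 m or y of carton3_centre in the frame of row_wall between -0.066 and -0.056 m or y of carton3_centre in the frame of row_wall between -0.106 and -0.096 m or y of carton3_centre in the frame of row_wall between -0.146 and -0.136 m or y of carton3_centre in the frame of row_wall between -0.186 and -0.176 m) and x of carton4_centre in the frame of row_wall between -0.008 and 0.008 m and z of carton4_centre in the frame of row_wall between 0.034 and 0.046 m and (y of carton4_centre in the frame of row_wall between -0.026 and -0.016 m or y of carton4_centre in the frame of row_wall between -0.066 and -0.056 m or y of carton4_centre in the frame of row_wall between -0.106 and -0.096 m or y of carton4_centre in the frame of row_wall between -0.146 and -0.136 m or y of carton4_centre in the frame of row_wall between -0.186 and -0.176 m) and x of carton5_centre in the frame of row_wall between -0.008 and 0.008 m and z of carton5_centre in the frame of row_wall between 0.034 and 0.046 m and (y of carton5_centre in the frame of row_wall between -0.026 and -0.016 m or y of carton5_centre in the frame of row_wall between -0.066 and -0.056 m or y of carton5_centre in the frame of row_wall between -0.106 and -0.096 m or y of carton5_centre in the frame of row_wall between -0.146 and -0.136 m or y of carton5_centre in the frame of row_wall between -0.186 and -0.176 m) and (value of joint stop between 0.116 and 0.126 m or value of joint stop between 0.156 and 0.166 m or value of joint stop between 0.196 and 0.206 m) and (value of joint stop below 0.02 m or y of carton1_centre in the frame of row_wall between -0.026 and -0.016 m or y of carton2_centre in the frame of row_wall between -0.026 and -0.016 m or y of carton3_centre in the frame of row_wall between -0.026 and -0.016 m or y of carton4_centre in the frame of row_wall between -0.026 and -0.016 m or y of carton5_centre in the frame of row_wall between -0.026 and -0.016 m) and (value of joint stop below 0.06 m or y of carton1_centre in the frame of row_wall between -0.066 and -0.056 m or y of carton2_centre in the frame of row_wall between -0.066 and -0.056 m or y of carton3_centre in the frame of row_wall between -0.066 and -0.056 m or y of carton4_centre in the frame of row_wall between -0.066 and -0.056 m or y of carton5_centre in the frame of row_wall between -0.066 and -0.056 m) and (value of joint stop below 0.1 m or y of carton1_centre in the frame of row_wall between -0.106 and -0.096 m or y of carton2_centre in the frame of row_wall between -0.106 and -0.096 m or y of carton3_centre in the frame of row_wall between -0.106 and -0.096 m or y of carton4_centre in the frame of row_wall between -0.106 and -0.096 m or y of carton5_centre in the frame of row_wall between -0.106 and -0.096 m) and (value of joint stop below 0.14 m or y of carton1_centre in the frame of row_wall between -0.146 and -0.136 m or y of carton2_centre in the frame of row_wall between -0.146 and -0.136 m or y of carton3_centre in the frame of row_wall between -0.146 and -0.136 m or y of carton4_centre in the frame of row_wall between -0.146 and -0.136 m or y of carton5_centre in the frame of row_wall between -0.146 and -0.136 m) and (value of joint stop below 0.18 m or y of carton1_centre in the frame of row_wall between -0.186 and -0.176 m or y of carton2_centre in the frame of row_wall between -0.186 and -0.176 m or y of carton3_centre in the frame of row_wall between -0.186 and -0.176 m or y of carton4_centre in the frame of row_wall between -0.186 and -0.176 m or y of carton5_centre in the frame of row_wall between -0.186 and -0.176 m)), for 0.2 s.
2. the lock pin is fully down in the hole right behind the stop's lug (z of pin_tip in the frame of row_wall below -0.002 m and x of pin_tip in the frame of row_wall between 0.05 and 0.06 m and y of pin_tip in the frame of stop_lug between -0.015 and -0.001 m and angle between pin_tip's own z axis and vertical below 0.15 rad), for 0.2 s.
At the end, for the whole second after the job is handed in: All cartons upright (0.1 rad) on the tray floor, square (0.12 rad), within 8 mm of the lane's centre, each within 4 to 6 mm of its place in a gapless row from the wall; stop snug within 6 mm; pin down (tip at most 8 mm above the bench) in the hole right behind the lug, tilt under 0.15 rad (all of step 1 and all of step 2); the robot touches nothing.
It fails at once if the tape roll is disturbed (moved more than 30 mm) (distance of tape_roll from where it was at the start of the episode above 0.03 m).
It fails at once if the can is disturbed (moved more than 30 mm) (distance of can from where it was at the start of the episode above 0.03 m).
It fails at once if the part bin is disturbed (moved more than 30 mm) (distance of part_bin from where it was at the start of the episode above 0.03 m).
Of carton1, carton2, carton3, carton4, carton5 only 3 to 5 are there at a start; the rules pass over those that are not, and their reading is None.
At some moment in a run one of carton1, carton2, carton3, carton4, carton5 may be knocked a few centimetres aside while the robot is not near it.
It also fails if it takes over 210 s, if anything falls off the work surface, if the arm or the gripper's body presses on something with over 40 N, if the wrist force passes 120 N, or if a joint passes its speed limit or range.

ROBOT

A 6-joint arm with a two-finger parallel gripper is mounted at the origin on the work surface. World frame = base frame: x ahead of the robot, y to its left, z up, the work surface at z = 0. Lengths are in m, angles in rad, forces in N, time in s.
With the tool pointing down it reaches from about 0.25 to 0.775 m from the base axis. Payload 4 kg.
Tool frame: the origin (TCP) lies on the centre line of the jaws, within the pads' length; the fingertips stand 14 mm ahead of it and the grasp point (between the pads) lies 5 mm behind it (robot.tcp_to_tips is the distance from the TCP to the fingertips, in m); z points along the fingers, y is the line along which they close (so a half turn about z gives the same grasp; the last joint's range is limited). The gripper opens to 94 mm and grips with 3 to 60 N. Pads are 16 mm wide; open, the fingers measure 119 mm over their backs; the gripper's body (75 mm by 177 mm) begins 78 mm behind the grasp point.
Start: joints at [1.116, 0.087, 1.371, -0, 1.684, -0.103], TCP at [0.19, 0.516, 0.189] pointing down, gripper open.
Joint ranges: [-3.1, 3.1], [-0.76, 2.03], [0.27, 2.55], [-1.08, 4.22], [0.17, 2.65], [-2.57, 2.57]. Speed limits (rad/s): [2.79, 2.79, 3.14, 3.14, 3.14, 3.14].

INTERFACE

Orientations are given as [roll, pitch, yaw] about the fixed x, y, z axes, in that order (R = Rz(yaw) Ry(pitch) Rx(roll)).
In Python, from bench import robot gives the robot as it stands.
- The arm moves only by the tool carry_out, never from a script. Its argument "increments" is a list of rows, each a list of 3 entries, a list of its own where there are three numbers: the closure in counts, from 0 (fully open) to 255 (shut), then the shift along the tool's x, y, z in mm, then the turn about the tool's z in degrees. In form: [[fingers, [dx, dy, dz], twist], ...]. A call has 1 to 8 rows; each row shifts and turns the commanded pose from where the row before left it, along the tool's axes as they then stand; what a row does not reach is not made up. A row lasts 1/10 s, in which the tool goes at most 50 mm and 8.59 degrees, less where a joint would pass 70% of its speed; a pose out of reach is approached as far as the arm can. A call with a gripper value outside its range is refused whole. The fingers move at their own pace and stop on an object; the grip force is fixed at half the most. Time passes only in rows, so rows that do not move let the fingers close. It gives the time, the measured TCP pose, the force, the opening and the grip force at its end, in the units of the state.
- robot.get_obs(): the state, without advancing time (a new reading comes with each control period).
- robot.snapshot(name): name is "scene" or "top" or "wrist"; returns the picture (384x512x3 uint8, blue, green, red); there is no depth.
- robot.get_calibration(name): a dict with "vfov" (degrees; the focal length in pixels is half the picture's height over the tangent of half this angle, whatever the lens; pixels are square), "cx", "cy" (the principal point, pixels), "T" (4x4, takes a point from camera to world coordinates). Camera axes: x right, y down, z forward; pixel columns grow to the right and rows downward; lengths in m; the calibration is good to about 2 mm. A picture is of the moment at which its call begins: read the wrist's pose just before it. get_calibration takes no time and is no camera call; for the wrist camera it gives the pose at the moment of the call.
- robot.close_job(): hands the job in; it is judged then, once.
The state is a dict: "time": time; "joint_positions": joint angles; "qvel": joint speeds; "joint_torque": joint torques, N m; "tool_pos": TCP position; "ee_rot": TCP orientation; "wrist_force": force on the tool from outside, world axes, zero at the start; "wrist_torque": the same for the moment, N m; "width": finger opening in m; "finger_force": force on a finger pad.
Only numpy, scipy, OpenCV 4.12 (cv2) and the standard library are available. Lean on these libraries where they do the work, as an engineer would, in place of code of your own. Each camera call takes 0.05 s, during which the arm holds its last target. There are 200 camera calls.

## Working session

There is one attempt and no reset: what is moved stays moved. The work goes in short steps, Python scripts to look and compute and a tool call to move; the robot and the scene stay as the last step left them, time stands still between calls to the robot, and variables do not carry over. Pictures are saved under pics/ and viewed, at most 14 in all, crops included, and the job is handed in when it is done.

Besides the shell and the picture viewer there is one more tool, called as name([rows], argument=value, ...), one row to a line, values as JSON. carry_out: Moves the arm, as the interface text tells. Its arguments: {"type":"object","properties":{"increments":{"type":"array","items":{"type":"array"}}},"required":["increments"]}

```bash
mkdir -p pics; ls
cat > h.py <<'E'
import numpy as np, cv2
from bench import robot
def cam(n):
    c=robot.get_calibration(n); return c
def proj(c,p):
    T=np.linalg.inv(c["T"]); q=T[:3,:3]@np.asarray(p,float)+T[:3,3]
    f=192/np.tan(np.radians(c["vfov"])/2); return np.array([c["cx"]+f*q[0]/q[2],c["cy"]+f*q[1]/q[2]])
def ray(c,u,v,z):
    T=np.array(c["T"]); f=192/np.tan(np.radians(c["vfov"])/2)
    d=T[:3,:3]@np.array([(u-c["cx"])/f,(v-c["cy"])/f,1]); o=T[:3,3]
    return o+d*(z-o[2])/d[2]
def snap(n,name):
    c=cam(n); im=robot.snapshot(n); cv2.imwrite(f"pics/{name}.png",im); return c,im
E
python3 - <<'E'
from h import *
for n in("top","scene"):
    c,im=snap(n,n+"0"); print(n,c["vfov"],c["cx"],c["cy"],np.round(c["T"],3).tolist())
o=robot.get_obs(); print(o)
E
```

```text
pics
top 48.18465549153399 249.22073534863225 189.98309506003437 [[-0.015, -0.997, 0.07, 0.486], [-1.0, 0.016, 0.022, 0.011], [-0.023, -0.07, -0.997, 1.263], [0.0, 0.0, 0.0, 1.0]]
scene 43.23512412638907 252.00440442760203 184.18984870657513 [[-0.691, 0.603, -0.397, 1.068], [0.722, 0.568, -0.395, 0.508], [-0.013, -0.56, -0.828, 1.098], [0.0, 0.0, 0.0, 1.0]]
{'time': 0.1, 'joint_positions': array([ 1.11590927e+00,  8.78614927e-02,  1.37203882e+00,  9.48361815e-06,
        1.68361015e+00, -1.03091930e-01]), 'qvel': array([ 0.0003177 ,  0.00089255, -0.00436775,  0.00057187,  0.00064708,
        0.00031648]), 'joint_torque': array([ 1.77782589e-03, -3.41251767e+01, -3.03301656e+01,  7.18495483e-02,
        3.03878495e-02, -8.36502340e-05]), 'tool_pos': array([0.18929364, 0.51585831, 0.18796459]), 'ee_rot': array([-3.13968600e+00, -2.06735506e-04,  2.78979839e+00]), 'wrist_force': array([ 0.39924849, -1.26323326, -0.07150644]), 'wrist_torque': array([ 0.04303385,  0.02767512, -0.0933686 ]), 'finger_force': 0.0, 'width': 0.09375380758090202}
```

View pics/top0.png

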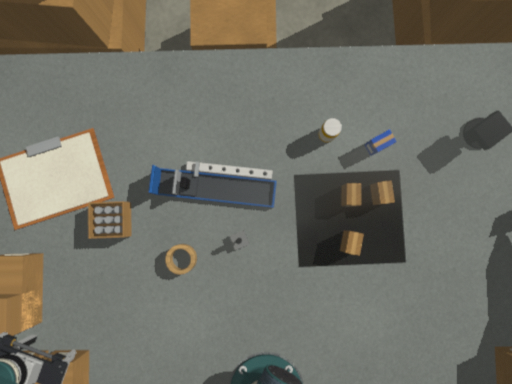

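View pics/scene0.png

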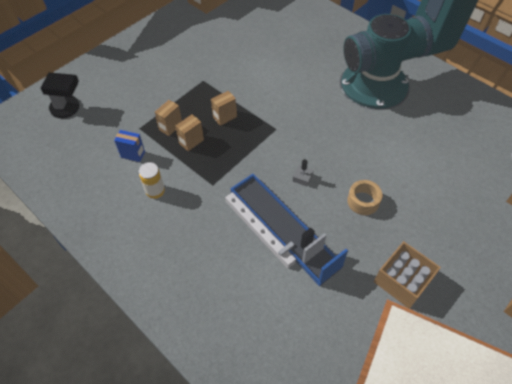

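Top view: three kraft cartons on the mat at (352,194), (383,192), (352,243). The tray's blue end wall is at (155,182), with the stop near it at (178,182), and the pin is at (237,241). I'll magnify the crops next to get pixel positions.

Run:
```python
from h import *
im=cv2.imread("pics/top0.png")
a=cv2.resize(im[150:220,140:290],None,fx=5,fy=5,interpolation=cv2.INTER_CUBIC)
cv2.imwrite("pics/c1.png",a)
b=cv2.resize(im[165:270,290:410],None,fx=5,fy=5,interpolation=cv2.INTER_CUBIC); cv2.imwrite("pics/c2.png",b)
```

```text
(no output)
```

View pics/c1.png

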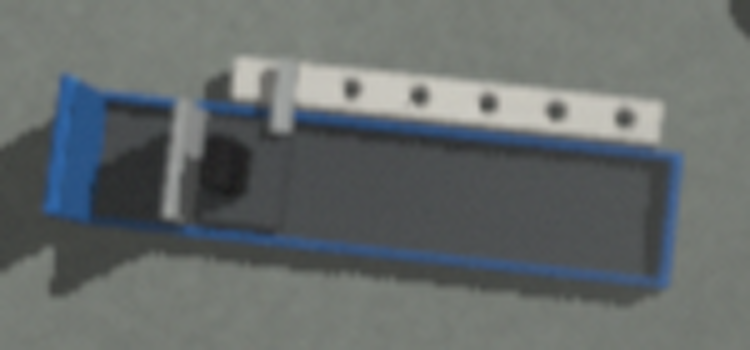

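View pics/c2.png

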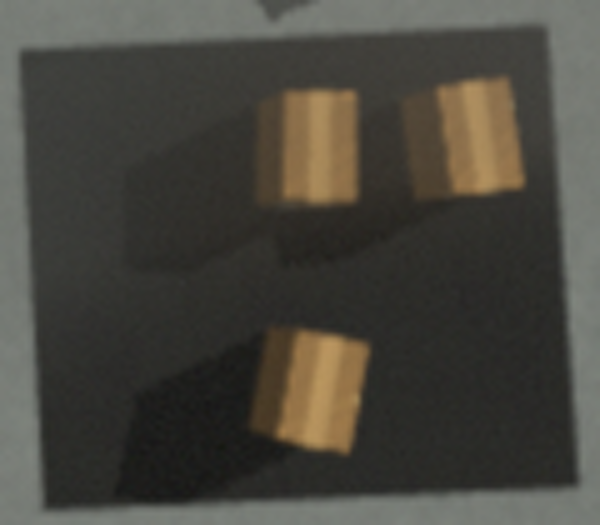

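```bash
cat >> h.py <<'E'
def cartons(c,im,z=.08,box=None,area=(120,900)):
    hsv=cv2.cvtColor(im,cv2.COLOR_BGR2HSV)
    m=cv2.inRange(hsv,(8,60,105),(25,255,255))
    if box: k=np.zeros_like(m); x0,y0,x1,y1=box; k[y0:y1,x0:x1]=m[y0:y1,x0:x1]; m=k
    out=[]
    for q in cv2.findContours(m,cv2.RETR_EXTERNAL,cv2.CHAIN_APPROX_NONE)[0]:
        if not area[0]<cv2.contourArea(q)<area[1]: continue
        P=np.array([ray(c,u,v,z)[:2] for u,v in cv2.boxPoints(cv2.minAreaRect(q))])
        e=[P[1]-P[0],P[2]-P[1]]; L=[np.linalg.norm(t) for t in e]; l=e[int(np.argmax(L))]
        a=np.degrees(np.arctan2(l[1],l[0])); a=(a+90)%180-90
        out.append((np.round(P.mean(0),4).tolist(),round(a,1),np.round(np.sort(L),3).tolist()))
    return out
E
python3 - <<'E'
from h import *
c=cam("top"); im=cv2.imread("pics/top0.png")
print(*cartons(c,im,.08,(290,165,410,270)),sep="\n")
H=np.array([ray(c,140+(x+.5)/5-.5,150+(y+.5)/5-.5,.024)[:2] for x,y in [(352,89),(419,96),(488,103),(557,111),(625,118)]])
print(H, np.linalg.norm(np.diff(H,axis=0),axis=1))
d=(H[0]-H[-1]); yaw=np.degrees(np.arctan2(-d[0],d[1])); print("tray yaw",yaw)
def pt(X,Y,z): return ray(c,140+(X+.5)/5-.5,150+(Y+.5)/5-.5,z)[:2].round(4)
print("wall top corners inner",pt(103,100,.095) ,"tops",pt(66,76,.095),pt(45,212,.095),"stop plate rear top",pt(205,103,.085),pt(185,219,.085),"front",pt(180,100,.085),pt(163,217,.085),"grip",pt(228,165,.096),"lug rear",pt(297,95,.038))
print("lips",pt(112,97,.022),pt(678,155,.022),pt(185,231,.022),pt(665,285,.022))
E
```

```text
([0.4208, -0.247], np.float64(-13.0), [0.04, 0.062])
([0.5542, -0.2485], np.float64(-1.9), [0.038, 0.06])
([0.5585, -0.3374], np.float64(5.9), [0.04, 0.062])
[[ 0.64158014  0.15072623]
 [ 0.63679841  0.11171608]
 [ 0.63200546  0.07161697]
 [ 0.62663831  0.03160408]
 [ 0.62187456 -0.00775972]] [0.03930212 0.04038454 0.04037125 0.039651  ]
tray yaw -7.087577714335424
wall top corners inner [0.629 0.28 ] tops [0.6427 0.3005] [0.5678 0.3119] stop plate rear top [0.6276 0.2255] [0.5634 0.2368] front [0.6295 0.2394] [0.5647 0.249 ] grip [0.5919 0.211 ] lug rear [0.6369 0.1809]
lips [0.6396 0.2915] [ 0.6    -0.0381] [0.5605 0.2489] [ 0.5248 -0.0292]
```

The measurements agree with each other: hole spacing is 40 mm, the cartons come out at 40×60 mm, and the tray yaw is −7.1°. I'll turn the tool to yaw 83° first.

carry_out([
  [0,[0,0,0],8.5],
  [0,[0,0,0],8.5],
  [0,[0,0,0],8.5],
  [0,[0,0,0],8.5],
  [0,[0,0,0],8.5],
  [0,[0,0,0],8.5],
  [0,[0,0,0],8.5],
  [0,[0,0,0],8.5],
])

```text
time: 0.9
tool_pos: [0.1894, 0.516, 0.1883]
ee_rot: [-3.141, 0.001, 1.597]
wrist_force: [0.6, -0.6, -0.0]
width: 0.0938
finger_force: 0.0
```

carry_out([
  [0,[0,0,0],8.5],
  [0,[0,0,0],0.5],
  [0,[0,0,0],0],
])

```text
time: 1.2
tool_pos: [0.1894, 0.5161, 0.1886]
ee_rot: [-3.141, 0.001, 1.449]
wrist_force: [0.4, 0.6, -0.3]
width: 0.094
finger_force: 0.0
```

```bash
cat >> h.py <<'E'
W=np.array([.6046,.2994]); ty=np.radians(-7.09)
ex=np.array([np.cos(ty),np.sin(ty)]); ey=np.array([-np.sin(ty),np.cos(ty)])
def tray(x,y): return W+x*ex+y*ey
def to(x,y,z,p=None,yaw=None):
    o=robot.get_obs(); p=o["tool_pos"] if p is None else p; w=o["ee_rot"][2] if yaw is None else yaw
    d=np.array([x,y,z])-p
    return np.round(1000*np.array([d[0]*np.cos(w)+d[1]*np.sin(w), d[0]*np.sin(w)-d[1]*np.cos(w), -d[2]]),1)
E
python3 -c "
from h import *
print(robot.get_obs()['tool_pos'],np.degrees(robot.get_obs()['ee_rot'])); print(to(.592,.214,.13))"
```

```text
[0.18942924 0.51612468 0.18855418] [-1.79983905e+02  4.25010097e-02  8.30053757e+01]
[-250.9  436.4   58.6]
```

carry_out([
  [0,[-23,40,0],0],
  [0,[-23,40,0],0],
  [0,[-23,40,0],0],
  [0,[-23,40,0],0],
  [0,[-23,40,0],0],
  [0,[-23,40,0],0],
  [0,[-23,40,0],0],
  [0,[-23,40,0],0],
])

```text
time: 2.0
tool_pos: [0.4854, 0.2925, 0.189]
ee_rot: [3.142, -0.0, 1.448]
wrist_force: [0.4, 0.3, 0.3]
width: 0.0941
finger_force: 0.0
```

carry_out([
  [0,[-23,40,0],0],
  [0,[-23,40,0],0],
  [0,[-20,36,0],0],
  [0,[0,0,0],0],
  [0,[0,0,0],0],
])

```text
time: 2.5
tool_pos: [0.5911, 0.2134, 0.1881]
ee_rot: [-3.14, -0.0, 1.446]
wrist_force: [0.1, -0.6, 0.2]
width: 0.094
finger_force: 0.0
```

```bash
python3 -c "
from h import *
print(to(.592,.214,.13)); c,im=snap('wrist','w1'); print(c['vfov'],c['cx'],c['cy'],np.round(c['T'],3).tolist())
for p in [(*tray(0,0),.01),(*tray(.055,-.143),.024),(.592,.214,.096)]: print(proj(c,p))"
```

```text
[ 0.7  0.8 58.1]
65.30330612623982 257.1592754693588 189.66464758031339 [[0.992, -0.118, -0.038, 0.602], [-0.124, -0.95, -0.287, 0.297], [-0.002, 0.29, -0.957, 0.383], [0.0, 0.0, 0.0, 1.0]]
[259.93302952  96.17827809]
[302.59116346 212.8196307 ]
[258.31838156 185.94479548]
```

View pics/w1.png

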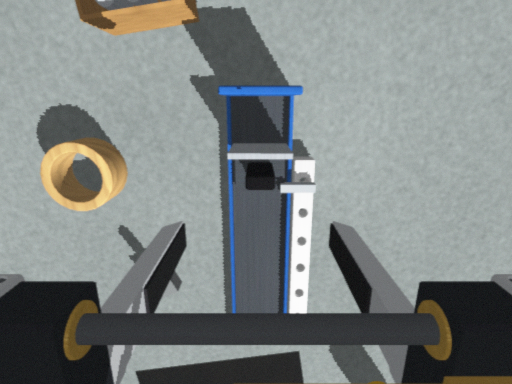

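The wrist view shows hole 2 at (302,213), as predicted. The grip top is at about (260,181) and the pin rail is clear.

```bash
python3 -c "
from h import *
c=cam('wrist'); g=ray(c,260.5,181,.096); print(g, 'face est', g[:2]+.028*ey); print('gap from front edge', [((ray(c,u,v,.085)[:2]-W)@ex,(ray(c,u,v,.085)[:2]-W)@ey) for u,v in [(260,145),(260,152),(260,159)]], ((g[:2]-W)@ex,(g[:2]-W)@ey))
for v in (213,240,267,293): p=ray(c,302.5,v,.024)[:2]-W; print(p@ex,p@ey)
print((ray(c,260,95,.095)[:2]-W)@ey, to(g[0],g[1],.073))"
```

```text
[0.59420532 0.21957569 0.096     ] face est [0.59766131 0.24736158]
gap from front edge [(np.float64(-0.0010098794984580695), np.float64(-0.04629083551639387)), (np.float64(-0.0009830110928583044), np.float64(-0.05331828144615555)), (np.float64(-0.0009557743196687972), np.float64(-0.06044207411703146))] (np.float64(-0.00046261773483497425), np.float64(-0.08049693407305408))
0.054424080426023175 -0.14253111766279455
0.056138174302912576 -0.1807190223874118
0.05795360545915274 -0.22116459713878697
0.05980620978451702 -0.2624383444074084
0.0011458633358784815 [  5.8   3.  115.6]
```

carry_out([
  [0,[6,3,0],0],
  [0,[0,0,30],0],
  [0,[0,0,30],0],
  [0,[0,0,30],0],
  [0,[0,0,23],0],
  [160,[0,0,0],0],
  [255,[0,0,0],0],
  [255,[0,0,0],0],
])

```text
time: 3.35
tool_pos: [0.5957, 0.2207, 0.0785]
ee_rot: [3.138, -0.002, 1.447]
wrist_force: [0.3, -0.1, 0.6]
width: 0.0734
finger_force: 0.0
```

carry_out([
  [255,[0,0,0],0],
  [255,[0,0,0],0],
  [255,[0,0,0],0],
])

```text
time: 3.65
tool_pos: [0.5952, 0.2196, 0.077]
ee_rot: [3.14, -0.001, 1.446]
wrist_force: [-0.6, 0.5, 0.4]
width: 0.0493
finger_force: 0.0
```

carry_out([
  [255,[0,0,0],0],
  [255,[0,0,0],0],
  [255,[0,0,0],0],
  [255,[0,0,0],0],
  [255,[0,0,0],0],
])

```text
time: 4.15
tool_pos: [0.5944, 0.2195, 0.076]
ee_rot: [-3.141, 0.0, 1.446]
wrist_force: [-1.2, 0.0, 0.6]
width: 0.029
finger_force: 30.0
```

carry_out([
  [255,[-10,0,0],0],
  [255,[-20,0,0],0],
  [255,[-25,0,0],0],
  [255,[-25,0,0],0],
  [255,[-25,0,0],0],
  [255,[-20,0,0],0],
  [255,[-15,0,0],0],
  [255,[-10,0,0],0],
])

```text
time: 4.95
tool_pos: [0.5756, 0.0698, 0.076]
ee_rot: [-3.141, -0.001, 1.445]
wrist_force: [-0.6, 2.9, 0.1]
width: 0.0293
finger_force: 30.0
```

carry_out([
  [255,[0,0,0],0],
  [0,[0,0,0],0],
  [0,[0,0,0],0],
  [0,[0,0,0],0],
  [0,[0,0,-20],0],
  [0,[0,0,-30],0],
  [0,[0,0,-30],0],
  [0,[0,0,-30],0],
])

```text
time: 5.75
tool_pos: [0.5761, 0.0712, 0.187]
ee_rot: [3.141, -0.0, 1.447]
wrist_force: [-0.2, -0.7, -0.5]
width: 0.0816
finger_force: 0.0
```

```bash
python3 -c "
from h import *
c,im=snap('top','t2'); print(*cartons(c,im,.08,(290,150,410,290)),sep='\n')
print(robot.get_obs()['tool_pos'],np.degrees(robot.get_obs()['ee_rot'])); print(to(.5542,-.2485,.187))"
```

```text
([0.4209, -0.247], np.float64(-12.0), [0.041, 0.062])
([0.5542, -0.2485], np.float64(-1.9), [0.038, 0.06])
([0.5585, -0.3374], np.float64(5.9), [0.041, 0.062])
[0.57892237 0.07133308 0.19363703] [ 1.79372587e+02 -1.00773826e-01  8.28931017e+01]
[-320.4   15.     6.6]
```

carry_out([
  [0,[-40,2,0],0],
  [0,[-40,2,0],0],
  [0,[-40,2,0],0],
  [0,[-40,2,0],0],
  [0,[-40,2,0],0],
  [0,[-40,2,0],0],
  [0,[-40,2,0],0],
  [0,[-40,1,0],-5],
])

```text
time: 6.6
tool_pos: [0.5512, -0.2499, 0.1857]
ee_rot: [3.141, 0.0, 1.536]
wrist_force: [-0.6, -0.1, 0.2]
width: 0.0939
finger_force: 0.0
```

carry_out([
  [0,[0,0,0],0],
  [0,[0,0,0],0],
])

```text
time: 6.8
tool_pos: [0.5511, -0.2489, 0.1853]
ee_rot: [-3.141, -0.001, 1.531]
wrist_force: [-0.2, -0.2, -0.5]
width: 0.0944
finger_force: 0.0
```

```bash
python3 -c "
from h import *
print(robot.get_obs()['tool_pos'],np.degrees(robot.get_obs()['ee_rot'])); 
c,im=snap('wrist','w2'); print(*cartons(c,im,.08,None,(1000,20000)),sep='\n');print(to(.5542,-.2485,.055))"
```

```text
[ 0.55110153 -0.24891183  0.18528412] [-1.79979995e+02 -5.75234343e-02  8.77401699e+01]
([0.5567, -0.3219], np.float64(-82.9), [0.06, 0.07])
([0.5544, -0.2441], np.float64(-2.2), [0.054, 0.06])
([0.4308, -0.2409], np.float64(-11.9), [0.059, 0.076])
[ -0.4   2.9 130.6]
```

View pics/w2.png

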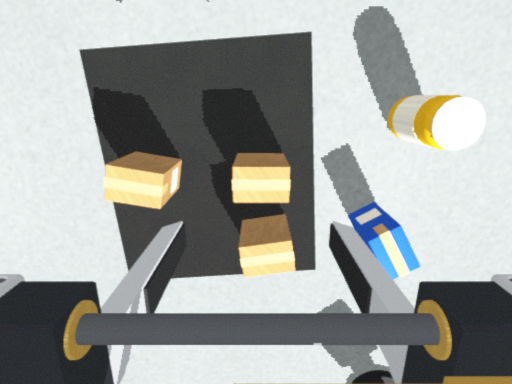

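The wrist view shows the target carton at (261,180), centred between the jaws. The other two are at (143,180) and (267,246). Descending to grasp it.

carry_out([
  [0,[0,3,20],0],
  [0,[0,0,30],0],
  [0,[0,0,30],0],
  [0,[0,0,30],0],
  [0,[0,0,20],0],
  [255,[0,0,0],0],
  [255,[0,0,0],0],
  [255,[0,0,0],0],
])

```text
time: 7.65
tool_pos: [0.5555, -0.2486, 0.0582]
ee_rot: [3.138, 0.002, 1.534]
wrist_force: [-0.3, -0.4, 0.5]
width: 0.0734
finger_force: 0.0
```

carry_out([
  [255,[0,0,0],0],
  [255,[0,0,0],0],
  [255,[0,0,0],0],
  [255,[0,0,0],0],
  [255,[0,0,0],0],
])

```text
time: 8.15
tool_pos: [0.5549, -0.2492, 0.0577]
ee_rot: [3.139, 0.001, 1.533]
wrist_force: [-1.8, 1.4, 4.5]
width: 0.0594
finger_force: 30.0
```

carry_out([
  [255,[0,0,-10],0],
  [255,[0,0,-25],0],
  [255,[0,0,-35],0],
  [255,[0,0,-35],5],
  [255,[0,0,-30],0],
  [255,[0,0,0],0],
])

```text
time: 8.75
tool_pos: [0.5561, -0.2501, 0.1963]
ee_rot: [3.133, 0.004, 1.446]
wrist_force: [-0.2, -1.5, -1.9]
width: 0.0591
finger_force: 30.0
```

```bash
python3 -c "
from h import *
o=robot.get_obs();print(o['tool_pos'],o['width'],np.degrees(o['ee_rot']));
for y in (-.0225,-.064,-.106): t=tray(0,y);print(t,to(*t,.192,yaw=np.radians(82.9)))"
```

```text
[ 0.55609694 -0.25008538  0.19627736] 0.059145882257173966 [179.49776807   0.20833623  82.83868545]
[0.60182286 0.27707205] [528.8 -19.8   4.3]
[0.59670059 0.23588938] [487.3 -19.8   4.3]
[0.5915166  0.19421053] [445.3 -19.8   4.3]
```

carry_out([
  [255,[20,-2,0],0],
  [255,[40,-3,0],0],
  [255,[40,-3,0],0],
  [255,[40,-3,0],0],
  [255,[40,-3,0],0],
  [255,[40,-3,0],0],
  [255,[40,-3,0],0],
  [255,[40,0,0],0],
])

```text
time: 9.55
tool_pos: [0.569, 0.0542, 0.1872]
ee_rot: [-3.135, 0.0, 1.447]
wrist_force: [0.3, -0.2, -2.1]
width: 0.0595
finger_force: 30.0
```

carry_out([
  [255,[40,0,0],0],
  [255,[40,0,0],0],
  [255,[40,0,0],0],
  [255,[40,0,0],0],
  [255,[40,0,0],0],
  [255,[20,0,0],0],
  [255,[7,0,0],0],
  [255,[0,0,0],0],
])

```text
time: 10.35
tool_pos: [0.5981, 0.2774, 0.1879]
ee_rot: [-3.137, 0.002, 1.448]
wrist_force: [-1.2, 0.1, -3.2]
width: 0.0597
finger_force: 30.0
```

```bash
python3 -c "
from h import *
o=robot.get_obs();print(o['tool_pos'],o['width'],np.degrees(o['ee_rot']));
t=tray(0,-.0235);print(t,to(*t,.0675))"
```

```text
[0.59814306 0.27735302 0.18786856] 0.05971897042290096 [-1.79728858e+02  1.41932842e-01  8.29545906e+01]
[0.60169944 0.27607969] [ -0.8   3.7 120.4]
```

carry_out([
  [255,[-1,4,20],0],
  [255,[0,0,30],0],
  [255,[0,0,30],0],
  [255,[0,0,20],0],
  [255,[0,0,13],0],
  [255,[0,0,4],0],
  [255,[0,0,0],0],
  [255,[0,0,0],0],
])

```text
time: 11.15
tool_pos: [0.6047, 0.2751, 0.0757]
ee_rot: [3.139, -0.001, 1.445]
wrist_force: [-0.6, 0.1, -2.4]
width: 0.0596
finger_force: 30.0
```

```bash
python3 -c "
from h import *
o=robot.get_obs();print(o['tool_pos'],o['wrist_force'],o['width'],np.degrees(o['ee_rot']));
t=tray(0,-.0235);print(t,to(*t,.0675))"
```

```text
[0.60466993 0.27513877 0.07574174] [-0.56605267  0.06912606 -2.39119696] 0.059582510824440306 [ 1.79851164e+02 -7.39973859e-02  8.28209147e+01]
[0.60169944 0.27607969] [ 0.6 -3.1  8.2]
```

carry_out([
  [255,[0,-2,4],0],
  [255,[0,0,2],0],
  [255,[0,0,0],0],
  [255,[0,0,0],0],
])

```text
time: 11.55
tool_pos: [0.6017, 0.2754, 0.0681]
ee_rot: [3.141, -0.0, 1.446]
wrist_force: [0.0, 1.2, -2.1]
width: 0.0591
finger_force: 30.0
```

carry_out([
  [255,[0,0,1],0],
  [255,[0,0,0.5],0],
  [255,[0,0,0],0],
])

```text
time: 11.85
tool_pos: [0.6019, 0.2757, 0.0678]
ee_rot: [3.141, -0.001, 1.446]
wrist_force: [-2.6, -0.2, 3.5]
width: 0.0593
finger_force: 30.0
```

carry_out([
  [0,[0,0,0],0],
  [0,[0,0,0],0],
  [0,[0,0,0],0],
  [0,[0,0,-5],0],
  [0,[0,0,-25],0],
  [0,[0,0,-30],0],
  [0,[0,0,-30],0],
  [0,[0,0,-30],0],
])

```text
time: 12.65
tool_pos: [0.6017, 0.2753, 0.188]
ee_rot: [3.141, -0.0, 1.446]
wrist_force: [0.1, -0.4, 0.7]
width: 0.0939
finger_force: 0.0
```

```bash
python3 -c "
from h import *
c,im=snap('top','t3'); print(*cartons(c,im,.08,(290,150,410,290)),sep='\n'); r=cartons(c,im,.09,(140,150,290,220));print(r,[((np.array(q[0])-W)@ex,(np.array(q[0])-W)@ey) for q in r])
print(robot.get_obs()['tool_pos'],np.degrees(robot.get_obs()['ee_rot'])); print(to(.5585,-.3374,.187), to(.4209,-.247,.187))
snap('wrist','w3')"
```

```text
([0.4208, -0.247], np.float64(-12.0), [0.041, 0.062])
([0.5585, -0.3374], np.float64(5.9), [0.041, 0.062])
[([0.5987, 0.2669], np.float64(-7.1), [0.057, 0.06])] [(np.float64(-0.0018434665137166322), np.float64(-0.032979715450755544))]
[0.60414664 0.27618898 0.19494896] [179.41958113  -0.295522    82.84241795]
[-614.5   31.2    7.9] [-541.9 -116.6    7.9]
```

View pics/w3.png

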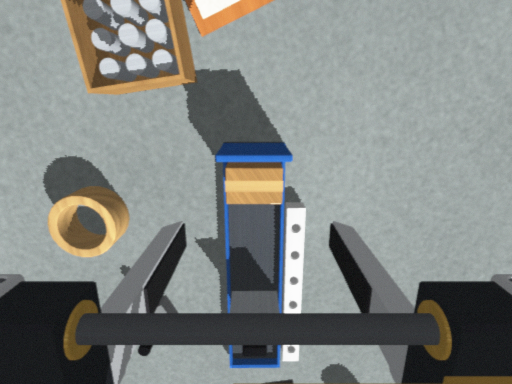

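Carton 1 is square against the end wall at (254,185). Now I'll go for the carton at (0.421, −0.247).

carry_out([
  [0,[-39,-8,1],0],
  [0,[-39,-8,0],0],
  [0,[-39,-8,0],0],
  [0,[-39,-8,0],0],
  [0,[-39,-8,0],0],
  [0,[-39,-8,0],0],
  [0,[-39,-8,0],0],
  [0,[-39,-8,0],0],
])

```text
time: 13.55
tool_pos: [0.4981, -0.0276, 0.1842]
ee_rot: [-3.14, 0.0, 1.446]
wrist_force: [-0.3, -1.0, 0.5]
width: 0.0938
finger_force: 0.0
```

carry_out([
  [0,[-39,-9,0],0],
  [0,[-39,-9,0],0],
  [0,[-39,-9,0],0],
  [0,[-39,-9,0],0],
  [0,[-39,-9,0],0],
  [0,[-35,-8,0],5.4],
  [0,[0,0,0],0],
  [0,[0,0,0],0],
])

```text
time: 14.35
tool_pos: [0.4175, -0.2479, 0.1844]
ee_rot: [-3.14, -0.001, 1.351]
wrist_force: [1.2, -0.1, 0.9]
width: 0.0939
finger_force: 0.0
```

```bash
python3 -c "
from h import *
o=robot.get_obs();print(o['tool_pos'],np.degrees(o['ee_rot']))
c,im=snap('top','t4'); print(*cartons(c,im,.08,(290,150,410,290)),sep='\n');print(to(.4208,-.247,.057))"
```

```text
[ 0.41754369 -0.24787198  0.18436197] [-1.79918455e+02 -8.31012719e-02  7.73824949e+01]
([0.4208, -0.247], np.float64(-12.0), [0.041, 0.062])
([0.5585, -0.3374], np.float64(5.9), [0.041, 0.062])
[  0.8   2.7 127.6]
```

carry_out([
  [0,[0,3,20],0],
  [0,[0,0,30],0],
  [0,[0,0,30],0],
  [0,[0,0,30],0],
  [0,[0,0,19],0],
  [255,[0,0,0],0],
  [255,[0,0,0],0],
  [255,[0,0,0],0],
])

```text
time: 15.2
tool_pos: [0.4223, -0.2486, 0.0581]
ee_rot: [3.139, 0.001, 1.353]
wrist_force: [1.1, 0.1, 0.2]
width: 0.0734
finger_force: 0.0
```

carry_out([
  [255,[0,0,0],0],
  [255,[0,0,0],0],
  [255,[0,0,0],0],
  [255,[0,0,0],0],
  [255,[0,0,0],0],
])

```text
time: 15.7
tool_pos: [0.4214, -0.2489, 0.0578]
ee_rot: [3.14, 0.001, 1.351]
wrist_force: [-2.0, 0.6, 6.2]
width: 0.0595
finger_force: 30.0
```

carry_out([
  [255,[0,0,-10],0],
  [255,[0,0,-25],0],
  [255,[0,0,-35],0],
  [255,[0,0,-35],-5.4],
  [255,[0,0,-30],0],
  [255,[0,0,0],0],
  [255,[0,0,0],0],
])

```text
time: 16.4
tool_pos: [0.4209, -0.2485, 0.1908]
ee_rot: [-3.141, -0.0, 1.446]
wrist_force: [-0.6, -0.2, -2.2]
width: 0.0594
finger_force: 30.0
```

```bash
python3 -c "
from h import *
o=robot.get_obs();print(o['tool_pos'],o['width'],np.degrees(o['ee_rot']));
for y in (-.066,-.108): t=tray(0,y);print(t,to(*t,.192,yaw=np.radians(82.9)))"
```

```text
[ 0.42094457 -0.24845014  0.1907818 ] 0.059410494148872915 [-1.79994676e+02 -1.24560605e-02  8.28309844e+01]
[0.59645373 0.23390467] [500.3 114.5  -1.2]
[0.59126975 0.19222582] [458.3 114.6  -1.2]
```

carry_out([
  [255,[20,8,0],0],
  [255,[40,9,0],0],
  [255,[40,9,0],0],
  [255,[40,9,0],0],
  [255,[40,9,0],0],
  [255,[40,9,0],0],
  [255,[40,9,0],0],
  [255,[40,9,0],0],
])

```text
time: 17.2
tool_pos: [0.5275, 0.042, 0.1877]
ee_rot: [-3.136, 0.001, 1.446]
wrist_force: [0.2, -0.4, -2.4]
width: 0.0591
finger_force: 30.0
```

carry_out([
  [255,[40,9,0],0],
  [255,[40,9,0],0],
  [255,[40,9,0],0],
  [255,[40,9,0],0],
  [255,[30,8,0],0],
  [255,[7,0,0],0],
  [255,[0,0,0],0],
  [255,[0,0,0],0],
])

```text
time: 18.0
tool_pos: [0.5961, 0.2292, 0.1894]
ee_rot: [-3.138, 0.002, 1.445]
wrist_force: [0.8, -0.3, -1.8]
width: 0.0596
finger_force: 30.0
```

```bash
python3 -c "
from h import *
o=robot.get_obs();print(o['tool_pos'],o['width'],np.degrees(o['ee_rot']));
t=tray(0,-.0695);print(t,to(*t,.068))"
```

```text
[0.59611611 0.22921515 0.18942144] 0.059638812147168985 [-1.79812842e+02  1.24315987e-01  8.28100476e+01]
[0.59602173 0.23043143] [  1.2  -0.2 121.4]
```

carry_out([
  [255,[1,0,20],0],
  [255,[0,0,30],0],
  [255,[0,0,30],0],
  [255,[0,0,25],0],
  [255,[0,0,11],0],
  [255,[0,0,2],0],
  [255,[0,0,0],0],
  [255,[0,0,0],0],
])

```text
time: 18.8
tool_pos: [0.5985, 0.2314, 0.0757]
ee_rot: [3.138, -0.002, 1.445]
wrist_force: [-0.2, -0.1, -2.0]
width: 0.0595
finger_force: 30.0
```

carry_out([
  [255,[0,0,2],0],
  [255,[0,0,0],0],
  [255,[0,0,0],0],
])

```text
time: 19.1
tool_pos: [0.5974, 0.2315, 0.072]
ee_rot: [3.141, -0.0, 1.446]
wrist_force: [0.1, 0.3, -2.4]
width: 0.0592
finger_force: 30.0
```

carry_out([
  [255,[0,-1,3],0],
  [255,[0,0,1.5],0],
  [255,[0,0,0],0],
  [255,[0,0,0],0],
])

```text
time: 19.5
tool_pos: [0.5963, 0.2317, 0.068]
ee_rot: [3.141, -0.001, 1.446]
wrist_force: [-1.7, 0.2, 3.7]
width: 0.0595
finger_force: 30.0
```

carry_out([
  [0,[0,0,0],0],
  [0,[0,0,0],0],
  [0,[0,0,0],0],
  [0,[0,0,-5],0],
  [0,[0,0,-25],0],
  [0,[0,0,-30],0],
  [0,[0,0,-30],0],
  [0,[0,0,-30],0],
])

```text
time: 20.3
tool_pos: [0.5962, 0.2314, 0.1885]
ee_rot: [3.141, -0.0, 1.446]
wrist_force: [0.4, 0.8, 0.4]
width: 0.0942
finger_force: 0.0
```

```bash
python3 -c "
from h import *
o=robot.get_obs();print(o['tool_pos'],np.degrees(o['ee_rot']))
c,im=snap('top','t5'); print(*cartons(c,im,.08,(290,150,410,290)),sep='\n');print(to(.5585,-.3374,.19))"
```

```text
[0.59623865 0.23136457 0.18845826] [ 1.79973554e+02 -1.12223245e-02  8.28378499e+01]
([0.5585, -0.3374], np.float64(5.9), [0.041, 0.062])
[-570.1   31.     5.3]
```

carry_out([
  [0,[-40,2,0],0],
  [0,[-40,2,0],0],
  [0,[-40,2,0],0],
  [0,[-40,2,0],0],
  [0,[-40,2,0],0],
  [0,[-40,2,0],0],
  [0,[-40,2,0],0],
  [0,[-40,2,0],0],
])

```text
time: 21.15
tool_pos: [0.572, -0.0897, 0.1871]
ee_rot: [3.141, 0.0, 1.446]
wrist_force: [0.9, -0.3, 0.2]
width: 0.0938
finger_force: 0.0
```

carry_out([
  [0,[-40,3,0],0],
  [0,[-40,2,0],0],
  [0,[-40,2,0],0],
  [0,[-40,2,0],0],
  [0,[-40,3,0],0],
  [0,[-40,2,0],-6.5],
  [0,[-10,0,0],-6.5],
  [0,[0,0,0],0],
])

```text
time: 21.95
tool_pos: [0.5554, -0.3401, 0.1861]
ee_rot: [-3.141, -0.0, 1.669]
wrist_force: [0.1, 1.1, -0.9]
width: 0.0942
finger_force: 0.0
```

```bash
python3 -c "
from h import *
o=robot.get_obs();print(o['tool_pos'],np.degrees(o['ee_rot']))
c,im=snap('top','t6'); r=cartons(c,im,.08,(290,150,410,290)); print(r);print(to(*r[0][0],.057))"
```

```text
[ 0.55541882 -0.34008014  0.18614143] [-1.79965468e+02 -2.01511666e-02  9.56468003e+01]
[([0.5585, -0.3374], np.float64(5.9), [0.041, 0.062])]
[  0.9   2.8 129.5]
```

carry_out([
  [0,[1,3,20],0],
  [0,[0,0,30],0],
  [0,[0,0,30],0],
  [0,[0,0,30],0],
  [0,[0,0,20],0],
  [255,[0,0,0],0],
  [255,[0,0,0],0],
  [255,[0,0,0],0],
])

```text
time: 22.8
tool_pos: [0.5603, -0.3368, 0.0594]
ee_rot: [3.139, 0.002, 1.673]
wrist_force: [0.2, 0.0, 0.1]
width: 0.0735
finger_force: 0.0
```

carry_out([
  [255,[0,0,0],0],
  [255,[0,0,0],0],
  [255,[0,0,0],0],
  [255,[0,0,0],0],
  [255,[0,0,0],0],
])

```text
time: 23.3
tool_pos: [0.5595, -0.3373, 0.0589]
ee_rot: [3.14, 0.002, 1.672]
wrist_force: [-2.2, -0.5, 5.7]
width: 0.0593
finger_force: 30.0
```

carry_out([
  [255,[0,0,-10],0],
  [255,[0,0,-25],0],
  [255,[0,0,-35],6.5],
  [255,[0,0,-35],6.3],
  [255,[0,0,-30],0],
  [255,[0,0,0],0],
  [255,[0,0,0],0],
])

```text
time: 24.0
tool_pos: [0.5589, -0.3366, 0.1912]
ee_rot: [-3.141, -0.0, 1.45]
wrist_force: [-0.0, 0.1, -2.5]
width: 0.0594
finger_force: 30.0
```

```bash
python3 -c "
from h import *
o=robot.get_obs();print(o['tool_pos'],o['width'],np.degrees(o['ee_rot']));
for y in (-.112,): t=tray(0,y);print(t,to(*t,.192,yaw=np.radians(82.9)))"
```

```text
[ 0.55893476 -0.33656179  0.19120441] 0.05935117901417374 [-1.79988392e+02 -2.04419075e-02  8.30512475e+01]
[0.59077603 0.18825641] [524.7 -33.3  -0.8]
```

carry_out([
  [255,[20,-2,0],0],
  [255,[40,-3,0],0],
  [255,[40,-3,0],0],
  [255,[40,-3,0],0],
  [255,[40,-3,0],0],
  [255,[40,-3,0],0],
  [255,[40,-3,0],0],
  [255,[40,-2,0],0],
])

```text
time: 24.8
tool_pos: [0.5713, -0.033, 0.1888]
ee_rot: [-3.136, -0.001, 1.45]
wrist_force: [0.8, 0.3, -2.7]
width: 0.0599
finger_force: 30.0
```

carry_out([
  [255,[40,-2,0],0],
  [255,[40,-2,0],0],
  [255,[40,-2,0],0],
  [255,[40,-2,0],0],
  [255,[40,-2,0],0],
  [255,[20,-1,0],0],
  [255,[5,0,0],0],
  [255,[0,0,0],0],
])

```text
time: 25.6
tool_pos: [0.5882, 0.1892, 0.1896]
ee_rot: [-3.138, 0.002, 1.451]
wrist_force: [0.3, 0.1, -2.1]
width: 0.0599
finger_force: 30.0
```

```bash
python3 -c "
from h import *
o=robot.get_obs();print(o['tool_pos'],o['width'],np.degrees(o['ee_rot']));
t=tray(0,-.112);print(t,to(*t,.069))"
```

```text
[0.58819714 0.18922941 0.18962534] 0.05986385999392957 [-1.79772803e+02  9.05996092e-02  8.31544933e+01]
[0.59077603 0.18825641] [ -0.7   2.7 120.6]
```

carry_out([
  [255,[-1,2,20],0.2],
  [255,[0,0,30],0],
  [255,[0,0,30],0],
  [255,[0,0,25],0],
  [255,[0,0,10],0],
  [255,[0,0,2],0],
  [255,[0,0,0],0],
  [255,[0,0,0],0],
])

```text
time: 26.4
tool_pos: [0.5929, 0.1872, 0.0771]
ee_rot: [3.138, -0.001, 1.445]
wrist_force: [-0.3, -0.1, -3.4]
width: 0.0591
finger_force: 30.0
```

carry_out([
  [255,[0,0,3],0],
  [255,[0,0,0],0],
  [255,[0,0,0],0],
])

```text
time: 26.7
tool_pos: [0.5918, 0.1874, 0.0724]
ee_rot: [3.141, -0.0, 1.446]
wrist_force: [1.1, 0.5, -3.1]
width: 0.0594
finger_force: 30.0
```

carry_out([
  [255,[0,-1,3],0],
  [255,[0,0,1],0],
  [255,[0,0,0],0],
  [255,[0,0,0],0],
])

```text
time: 27.1
tool_pos: [0.5909, 0.1877, 0.0689]
ee_rot: [3.141, -0.001, 1.446]
wrist_force: [-1.2, 0.5, 2.8]
width: 0.0593
finger_force: 30.0
```

carry_out([
  [0,[0,0,0],0],
  [0,[0,0,0],0],
  [0,[0,0,0],0],
  [0,[0,0,-5],0],
  [0,[0,0,-25],0],
  [0,[0,0,-30],0],
  [0,[0,0,-30],0],
  [0,[0,0,-30],0],
])

```text
time: 27.9
tool_pos: [0.5907, 0.1873, 0.1894]
ee_rot: [3.141, -0.0, 1.446]
wrist_force: [-0.2, 1.1, -0.0]
width: 0.094
finger_force: 0.0
```

```bash
python3 -c "
from h import *
o=robot.get_obs();print(o['tool_pos'],np.degrees(o['ee_rot']))
c,im=snap('top','t7'); print(cartons(c,im,.08,(290,150,410,290)))
t=tray(0,-.2315);print(t,to(*t,.075))
cv2.imwrite('pics/t7c.png',cv2.resize(im[150:280,140:290],None,fx=4,fy=4,interpolation=cv2.INTER_CUBIC))"
```

```text
[0.5906528  0.18728546 0.18944766] [ 1.79979961e+02 -6.11755437e-03  8.28384542e+01]
[]
[0.57602635 0.06967017] [-119.4   -2.4  121.3]
```

View pics/t7c.png

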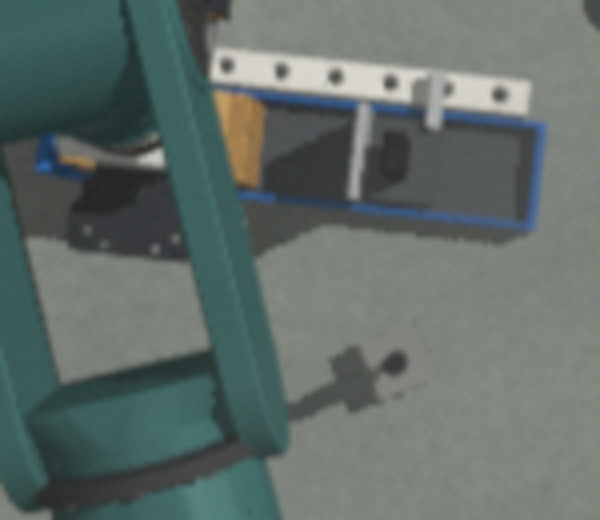

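The third carton stands in the tray and the stop is about 70 mm behind the row. The pin head is at crop (395,362). Now I'll grip the stop and push it up.

carry_out([
  [0,[-40,-1,0],0],
  [0,[-40,-1,0],0],
  [0,[-39,-1,0],0],
  [0,[0,0,30],0],
  [0,[0,0,30],0],
  [0,[0,0,30],0],
  [0,[0,0,25],0],
  [255,[0,0,0],0],
])

```text
time: 28.75
tool_pos: [0.5695, 0.0694, 0.0683]
ee_rot: [-3.133, 0.001, 1.446]
wrist_force: [-0.2, -0.4, 0.0]
width: 0.0888
finger_force: 0.0
```

carry_out([
  [255,[0,0,0],0],
  [255,[0,0,0],0],
  [255,[0,0,0],0],
  [255,[0,0,0],0],
  [255,[0,0,0],0],
  [255,[0,0,0],0],
  [255,[0,0,0],0],
  [255,[0,0,0],0],
])

```text
time: 29.55
tool_pos: [0.5756, 0.0694, 0.0731]
ee_rot: [3.135, -0.0, 1.446]
wrist_force: [6.7, -1.6, -4.1]
width: 0.0294
finger_force: 30.0
```

carry_out([
  [255,[0,0,0],0],
  [255,[0,0,0],0],
  [255,[0,0,0],0],
  [255,[0,0,0],0],
])

```text
time: 29.95
tool_pos: [0.5756, 0.0694, 0.0731]
ee_rot: [3.136, -0.0, 1.446]
wrist_force: [6.9, -1.0, -3.2]
width: 0.0295
finger_force: 30.0
```

carry_out([
  [255,[8,2,0],0],
  [255,[12,0,0],0],
  [255,[12,0,0],0],
  [255,[12,0,0],0],
  [255,[10,0,0],0],
  [255,[8,0,0],0],
  [255,[4,0,0],0],
  [255,[4,0,0],0],
])

```text
time: 30.75
tool_pos: [0.5843, 0.1397, 0.0731]
ee_rot: [3.14, 0.0, 1.446]
wrist_force: [4.1, -3.3, -2.5]
width: 0.0291
finger_force: 30.0
```

carry_out([
  [255,[2,0,0],0],
  [255,[2,0,0],0],
  [255,[2,0,0],0],
  [255,[2,0,0],0],
  [255,[0,0,0],0],
])

```text
time: 31.25
tool_pos: [0.5853, 0.1468, 0.0731]
ee_rot: [3.14, 0.001, 1.446]
wrist_force: [4.2, -3.0, -2.4]
width: 0.0297
finger_force: 30.0
```

```bash
python3 -c "
from h import *
o=robot.get_obs();p=o['tool_pos'][:2]-W;print(o['tool_pos'],p@ex,p@ey,o['wrist_force'][:2]@ey)"
```

```text
[0.58525755 0.14683006 0.07312961] -0.0003631078846256337 -0.1537907151849858 -2.4739301201415658
```

carry_out([
  [255,[1,0,0],0],
  [255,[1,0,0],0],
  [255,[1,0,0],0],
  [255,[0,0,0],0],
])

```text
time: 31.65
tool_pos: [0.5855, 0.1487, 0.0731]
ee_rot: [3.14, 0.003, 1.446]
wrist_force: [2.8, -5.9, -0.2]
width: 0.0296
finger_force: 30.0
```

carry_out([
  [255,[1,0,0],0],
  [255,[1,0,0],0],
  [255,[0,0,0],0],
])

```text
time: 31.95
tool_pos: [0.5857, 0.1502, 0.0731]
ee_rot: [3.14, 0.004, 1.445]
wrist_force: [3.4, -7.1, -0.9]
width: 0.03
finger_force: 30.0
```

carry_out([
  [255,[1,0,0],0],
  [255,[1,0,0],0],
  [255,[0,0,0],0],
])

```text
time: 32.25
tool_pos: [0.5858, 0.1512, 0.0731]
ee_rot: [3.14, 0.006, 1.445]
wrist_force: [3.2, -8.7, 0.6]
width: 0.0294
finger_force: 30.0
```

carry_out([
  [255,[1,0,0],0],
  [255,[1,0,0],0],
  [255,[0,0,0],0],
])

```text
time: 32.55
tool_pos: [0.586, 0.1531, 0.0731]
ee_rot: [3.14, 0.006, 1.445]
wrist_force: [2.9, -8.1, 0.1]
width: 0.0297
finger_force: 30.0
```

carry_out([
  [255,[1,0,0],0],
  [255,[1,0,0],0],
  [255,[0,0,0],0],
])

```text
time: 32.85
tool_pos: [0.5863, 0.1551, 0.0731]
ee_rot: [3.14, 0.006, 1.445]
wrist_force: [3.2, -9.7, 0.8]
width: 0.0293
finger_force: 30.0
```

carry_out([
  [255,[1,0,0],0],
  [255,[1,0,0],0],
  [255,[0,0,0],0],
])

```text
time: 33.15
tool_pos: [0.5864, 0.1566, 0.0731]
ee_rot: [3.141, 0.007, 1.445]
wrist_force: [3.3, -10.4, 0.4]
width: 0.0293
finger_force: 30.0
```

```bash
python3 -c "
from h import *
c,im=snap('wrist','w4')
for p in [(*tray(0,0),.095),(*tray(.055,-.183),.024),(*tray(.055,-.177),.038),(*tray(0,-.121),.085)]: print(proj(c,p))"
```

```text
[257.91981238 -27.84233035]
[318.84543797 241.23787359]
[322.51748128 242.44047723]
[257.94707761 197.96229395]
```

View pics/w4.png

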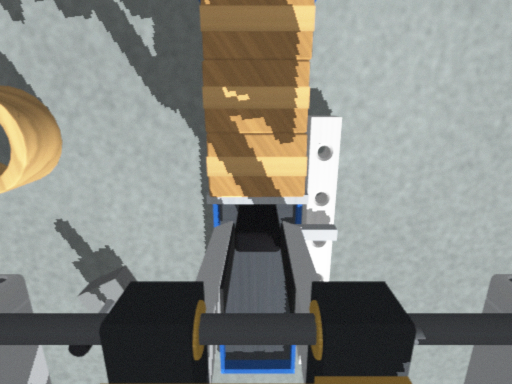

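The stop plate is at row ~200, the row looks gapless, and hole 3 is half visible at (319,243) under the lug's edge. It's nearly snug, so I'll push on until it stalls.

carry_out([
  [255,[1,0,0],0],
  [255,[1,0,0],0],
  [255,[0,0,0],0],
])

```text
time: 33.5
tool_pos: [0.5865, 0.1567, 0.0731]
ee_rot: [3.141, 0.01, 1.444]
wrist_force: [1.5, -14.0, 1.1]
width: 0.0292
finger_force: 30.0
```

carry_out([
  [255,[1,0,0],0],
  [255,[1,0,0],0],
  [255,[0,0,0],0],
])

```text
time: 33.8
tool_pos: [0.5864, 0.1566, 0.0731]
ee_rot: [3.141, 0.014, 1.443]
wrist_force: [0.9, -18.0, 2.6]
width: 0.0295
finger_force: 30.0
```

Stalled with the force rising, so the row is snug. Relaxing the push and releasing.

carry_out([
  [255,[-2,0,0],0],
  [255,[-1,0,0],0],
  [255,[0,0,0],0],
])

```text
time: 34.1
tool_pos: [0.5865, 0.1567, 0.0731]
ee_rot: [3.141, 0.008, 1.444]
wrist_force: [2.6, -11.7, 0.2]
width: 0.0289
finger_force: 30.0
```

carry_out([
  [0,[0,0,0],0],
  [0,[0,0,0],0],
  [0,[0,0,0],0],
  [0,[0,0,0],0],
  [0,[0,0,-25],0],
  [0,[0,0,-30],0],
  [0,[0,0,-30],0],
  [0,[0,0,-20],0],
])

```text
time: 34.9
tool_pos: [0.5867, 0.1616, 0.1807]
ee_rot: [3.139, -0.002, 1.447]
wrist_force: [0.3, 0.5, 1.0]
width: 0.0899
finger_force: 0.0
```

```bash
python3 -c "
from h import *
o=robot.get_obs();print(o['tool_pos'],np.degrees(o['ee_rot']))
c=cam('top'); im=cv2.imread('pics/t7.png')
# pin head in crop coordinates of t7c (395,362) x4, offset (140,150); head top z .078
u,v=140+395.5/4-.5,150+362.5/4-.5; p=ray(c,u,v,.076); print(u,v,p,to(p[0],p[1],.19))"
```

```text
[0.5866592  0.16155464 0.18072145] [ 1.79862500e+02 -8.89314152e-02  8.28907546e+01]
238.375 240.125 [0.43239396 0.06829895 0.076     ] [-111.6 -141.5   -9.3]
```

carry_out([
  [0,[-30,-38,-5],0],
  [0,[-30,-38,-4],0],
  [0,[-30,-38,0],0],
  [0,[-22,-27,0],0],
  [0,[0,0,0],0],
  [0,[0,0,0],0],
])

```text
time: 35.5
tool_pos: [0.4324, 0.0675, 0.1875]
ee_rot: [3.14, -0.001, 1.446]
wrist_force: [0.1, -0.5, -0.2]
width: 0.0937
finger_force: 0.0
```

```bash
python3 -c "
from h import *
o=robot.get_obs();print(o['tool_pos'],np.degrees(o['ee_rot']))
c,im=snap('wrist','w5'); print(proj(c,(.4324,.0683,.078)))
ct,it=snap('top','t8')
cv2.imwrite('pics/w5c.png',np.hstack([cv2.resize(im[90:240,180:340],None,fx=2.5,fy=2.5),cv2.resize(it[155:230,140:220],(400,375),interpolation=cv2.INTER_CUBIC)]))"
```

```text
[0.43241908 0.0674503  0.18751403] [ 1.79908072e+02 -6.09792034e-02  8.28279341e+01]
[257.091769   181.39437664]
```

View pics/w5c.png

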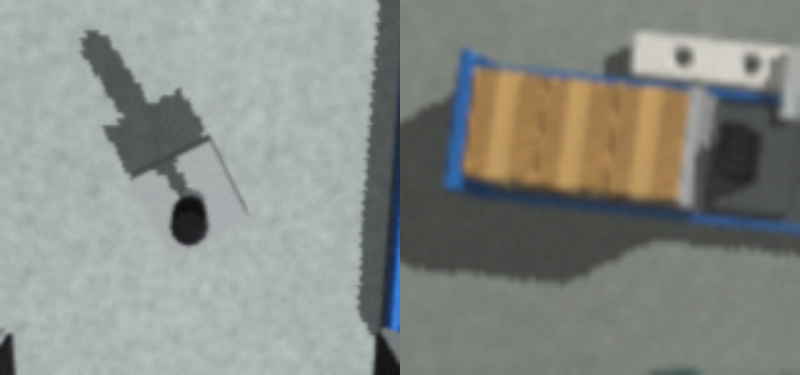

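The row is flush with the wall, with no gaps. The pin head is at crop (190,227), where I predicted it. Descending onto the pin.

carry_out([
  [0,[1,0,30],0],
  [0,[0,0,30],0],
  [0,[0,0,30],0],
  [0,[0,0,25],0],
  [0,[0,0,10],0],
  [0,[0,0,0],0],
  [0,[0,0,0],0],
])

```text
time: 36.3
tool_pos: [0.4337, 0.0685, 0.0629]
ee_rot: [3.14, -0.0, 1.446]
wrist_force: [0.2, -0.3, 0.0]
width: 0.0942
finger_force: 0.0
```

```bash
python3 -c "
from h import *
print(to(.432,.0684,.060))"
```

```text
[-0.3 -1.7  2.9]
```

carry_out([
  [255,[0,-2,2],0],
  [255,[0,0,0],0],
  [255,[0,0,0],0],
  [255,[0,0,0],0],
  [255,[0,0,0],0],
  [255,[0,0,0],0],
  [255,[0,0,0],0],
  [255,[0,0,0],0],
])

```text
time: 37.1
tool_pos: [0.4305, 0.0684, 0.06]
ee_rot: [-3.142, -0.0, 1.446]
wrist_force: [-0.3, -0.2, 0.5]
width: 0.0333
finger_force: 0.0
```

carry_out([
  [255,[0,0,0],0],
  [255,[0,0,0],0],
  [255,[0,0,0],0],
  [255,[0,0,0],0],
  [255,[0,0,0],0],
])

```text
time: 37.6
tool_pos: [0.4306, 0.0684, 0.0599]
ee_rot: [-3.142, -0.0, 1.446]
wrist_force: [0.1, 0.0, -0.4]
width: 0.0125
finger_force: 30.0
```

carry_out([
  [255,[0,0,-10],0],
  [255,[0,0,-20],0],
  [255,[0,0,-30],0],
  [255,[0,0,-40],0],
  [255,[0,0,-30],0],
  [255,[0,0,0],0],
  [255,[0,0,0],0],
])

```text
time: 38.3
tool_pos: [0.4309, 0.0684, 0.1906]
ee_rot: [3.14, -0.0, 1.446]
wrist_force: [-0.4, -0.4, -1.7]
width: 0.0124
finger_force: 30.0
```

```bash
python3 -c "
from h import *
o=robot.get_obs();print(o['tool_pos'],np.degrees(o['ee_rot']),o['width'])
c,im=snap('wrist','w6'); cv2.imwrite('pics/w6c.png',cv2.resize(im[100:384,150:420],None,fx=2,fy=2))
h3=tray(.055,-.183); print(h3,to(*h3,.19))"
```

```text
[0.43087915 0.06840586 0.19060225] [ 1.79906761e+02 -1.84331625e-02  8.28466226e+01] 0.012358356387501164
[0.63659207 0.11101075] [ 68.  199.6  -0.9]
```

View pics/w6c.png

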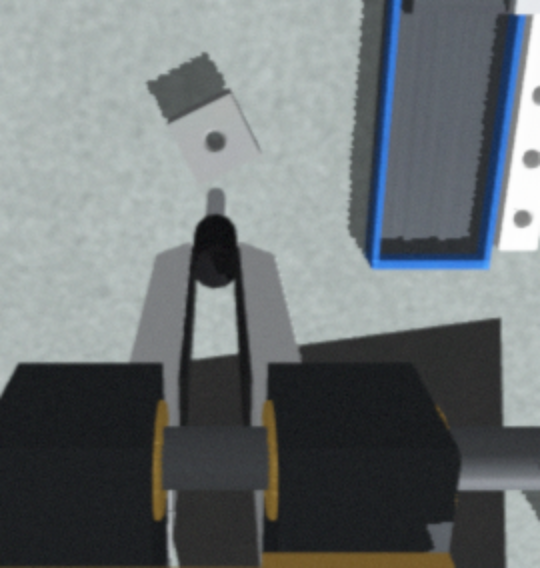

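The pin is held at crop (215,250), with its shank tip at (216,190) and the empty rest hole at (215,141). Next I'll check its offset and tilt relative to the TCP.

```bash
python3 -c "
from h import *
c=cam('wrist'); o=robot.get_obs(); print(o['tool_pos'])
print('headtop',ray(c,257.5,100+262/2,.2086),'tip lead',ray(c,257.7,100+188/2,.1306)+0,'resthole',ray(c,257.3,170.3,.024))
for z in(.2086,.177,.1306): print(z,proj(c,(*o['tool_pos'][:2],z)))"
```

```text
[0.43003771 0.06838258 0.18910642]
headtop [0.43050806 0.07136432 0.2086    ] tip lead [0.43062956 0.07132934 0.1306    ] resthole [0.42972675 0.06809016 0.024     ]
0.2086 [257.34549174 235.30336461]
0.177 [257.39529684 216.79161156]
0.1306 [257.44800327 197.20147693]
```

carry_out([
  [255,[10,30,0],0],
  [255,[14,40,0],0],
  [255,[14,40,0],0],
  [255,[14,40,0],0],
  [255,[14,40,0],0],
  [255,[2,10,0],0],
  [255,[0,0,0],0],
  [255,[0,0,0],0],
])

```text
time: 39.15
tool_pos: [0.6361, 0.1107, 0.1887]
ee_rot: [-3.138, 0.001, 1.446]
wrist_force: [0.4, 0.3, 0.2]
width: 0.0127
finger_force: 30.0
```

```bash
python3 -c "
from h import *
c,im=snap('wrist','w7'); o=robot.get_obs(); print(o['tool_pos'],np.degrees(o['ee_rot']))
h3=tray(.055,-.183); print(to(*h3,.19), [proj(c,(*tray(.055,-.183+.04*k),.024)) for k in (1,0,-1)], proj(c,(*o['tool_pos'][:2],o['tool_pos'][2]-.06)))
cv2.imwrite('pics/w7c.png',cv2.resize(im[100:260,190:350],None,fx=3.6,fy=3.6,interpolation=cv2.INTER_CUBIC))"
```

```text
[0.63609025 0.11073208 0.18968283] [-1.79912189e+02  1.70171627e-02  8.28396940e+01]
[ 0.3  0.5 -0.3] [array([258.17128022, 137.02156563]), array([258.14599466, 169.78283281]), array([258.12225402, 200.54243166])] [257.56956053 197.00184686]
```

View pics/w7c.png

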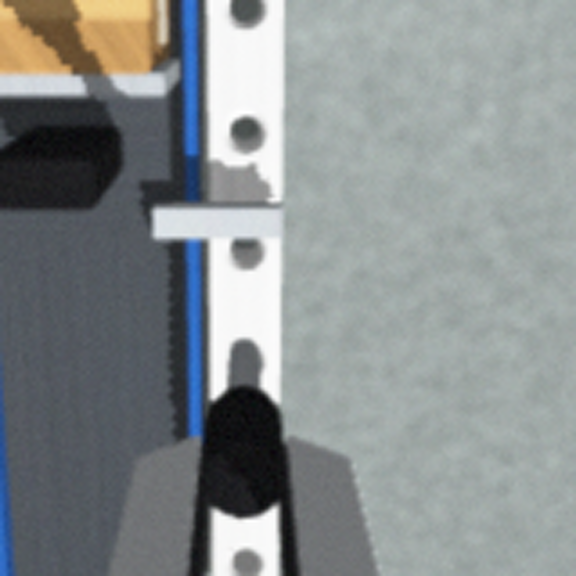

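Holes 2 and 3 at crop (247,133) and (247,253) match the prediction. The shank tip's leading edge is at (244,338). Lowering to just above the hole.

carry_out([
  [255,[1,0,20],0],
  [255,[0,0,25],0],
  [255,[0,0,25],0],
  [255,[0,0,13],0],
  [255,[0,0,0],0],
  [255,[0,0,0],0],
  [255,[0,0,0],0],
  [255,[0,0,0],0],
])

```text
time: 40.0
tool_pos: [0.6386, 0.112, 0.109]
ee_rot: [3.138, -0.001, 1.446]
wrist_force: [-0.7, -0.4, 0.5]
width: 0.0125
finger_force: 30.0
```

```bash
python3 -c "
from h import *
c,im=snap('wrist','w8'); o=robot.get_obs(); print(o['tool_pos'],np.degrees(o['ee_rot']))
h3=tray(.055,-.183); print(to(*h3,.06), [proj(c,(*tray(.055,-.183+.04*k),.024)) for k in (1,0,-1)], [proj(c,(*o['tool_pos'][:2],o['tool_pos'][2]-z)) for z in (.06,.02)])
cv2.imwrite('pics/w8c.png',cv2.resize(im[130:270,190:330],None,fx=4,fy=4,interpolation=cv2.INTER_CUBIC))"
```

```text
[0.63841915 0.11201742 0.108612  ] [ 1.79849969e+02 -3.86679862e-02  8.28433315e+01]
[-1.2 -1.7 48.6] [array([255.11608248, 149.24832411]), array([255.20235405, 190.00269615]), array([255.28207435, 227.66227267])] [array([256.98581859, 196.64843877]), array([257.10289512, 212.81979501])]
```

View pics/w8c.png

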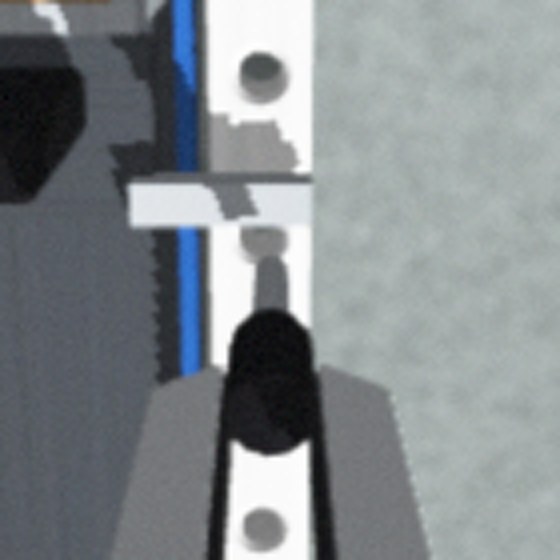

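Relative to hole 3 (crop 264,240), the tip (271,256) is about 1.7 mm too far to +x and aligned along the lane. Correcting and lowering.

carry_out([
  [255,[0,-1.8,0],0],
  [255,[0,0,8],0],
  [255,[0,0,8],0],
  [255,[0,0,4],0],
  [255,[0,0,0],0],
  [255,[0,0,0],0],
  [255,[0,0,0],0],
])

```text
time: 40.75
tool_pos: [0.6361, 0.1122, 0.0873]
ee_rot: [3.141, -0.0, 1.446]
wrist_force: [-1.2, 0.3, -0.4]
width: 0.0127
finger_force: 30.0
```

```bash
python3 -c "
from h import *
o=robot.get_obs(); print(o['tool_pos'],o['wrist_force'])
h3=tray(.055,-.183); print(to(*h3,.06))"
```

```text
[0.63608189 0.11219553 0.08728789] [-1.24476216  0.27676258 -0.39179107]
[-1.1  0.7 27.3]
```

carry_out([
  [255,[0,0.5,2],0],
  [255,[0,0,2],0],
  [255,[0,0,2],0],
  [255,[0,0,2],0],
  [255,[0,0,0],0],
])

```text
time: 41.25
tool_pos: [0.636, 0.1121, 0.0784]
ee_rot: [-3.141, 0.0, 1.446]
wrist_force: [0.5, 0.4, -0.8]
width: 0.0126
finger_force: 30.0
```

carry_out([
  [255,[0,0,2],0],
  [255,[0,0,2],0],
  [255,[0,0,0],0],
])

```text
time: 41.55
tool_pos: [0.6361, 0.1121, 0.0745]
ee_rot: [-3.141, 0.0, 1.446]
wrist_force: [-0.8, -0.3, -1.1]
width: 0.0126
finger_force: 30.0
```

The tip is inside the hole with no reaction force, so I'll continue down.

carry_out([
  [255,[0,0,3],0],
  [255,[0,0,3],0],
  [255,[0,0,3],0],
  [255,[0,0,3],0],
  [255,[0,0,1],0],
  [255,[0,0,0],0],
])

```text
time: 42.15
tool_pos: [0.6361, 0.1121, 0.0616]
ee_rot: [-3.141, 0.0, 1.446]
wrist_force: [0.0, -0.6, -0.6]
width: 0.013
finger_force: 30.0
```

carry_out([
  [255,[0,0,1],0],
  [150,[0,0,0],0],
  [0,[0,0,0],0],
  [0,[0,0,0],0],
  [0,[0,0,0],0],
  [0,[0,0,-20],0],
  [0,[0,0,-30],0],
  [0,[0,0,-30],0],
])

```text
time: 42.95
tool_pos: [0.6358, 0.1121, 0.1412]
ee_rot: [-3.14, 0.0, 1.446]
wrist_force: [-0.3, -1.4, 0.1]
width: 0.0652
finger_force: 0.0
```

carry_out([
  [0,[0,0,-30],0],
  [0,[-30,0,0],0],
  [0,[-30,0,0],0],
  [0,[-30,0,0],0],
  [0,[-30,0,0],0],
  [0,[-30,0,0],0],
  [0,[0,0,0],0],
])

```text
time: 43.65
tool_pos: [0.6173, -0.0403, 0.1711]
ee_rot: [3.141, 0.001, 1.441]
wrist_force: [-0.1, 0.6, -0.8]
width: 0.094
finger_force: 0.0
```

```bash
python3 -c "
from h import *
c,im=snap('top','t9'); s,si=snap('scene','s9')
o=robot.get_obs(); print(o['tool_pos'],o['time'])
print('head px top', proj(c,(*tray(.055,-.183),.078)), 'scene',proj(s,(*tray(.055,-.183),.078)),proj(s,(*tray(.055,-.183),.046)))
cv2.imwrite('pics/f9.png',np.hstack([cv2.resize(im[155:225,140:220],(400,350),interpolation=cv2.INTER_CUBIC),cv2.resize(si[200:290,260:362],(400,350),interpolation=cv2.INTER_CUBIC)]))"
```

```text
[ 0.61764739 -0.03691888  0.1711031 ] 43.75
head px top [222.04796478 166.55286294] scene [262.1748253  219.71163036] [262.11573846 226.16350108]
```

View pics/f9.png

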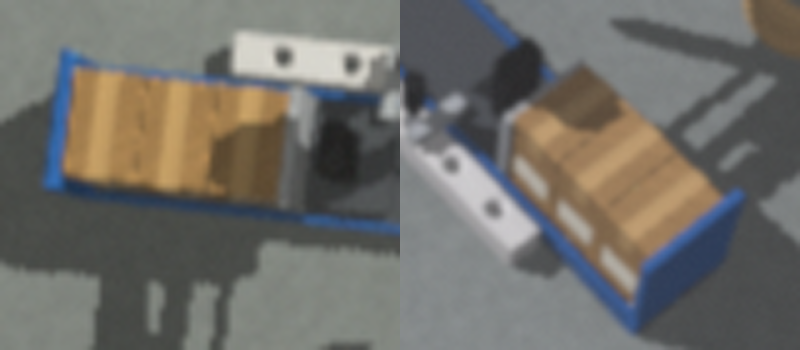

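The row is snug: wall, three cartons and stop with no gaps. The pin head shows at the edge of the crop behind the lug. I've used all my pictures, so I'll check the head position numerically by dark-blob rays and two views.

```bash
python3 -c "
from h import *
for n,f in(('top','t9'),('scene','s9')):
    c=cam(n); im=cv2.imread(f'pics/{f}.png'); g=im.max(2)
    u,v=proj(c,(*tray(.055,-.183),.062)).round().astype(int)
    print(n,u,v); print(g[v-10:v+12,u-9:u+12])
    print('if 10mm higher',proj(c,(*tray(.055,-.183),.088)), 'top',proj(c,(*tray(.055,-.183),.078)),'bot',proj(c,(*tray(.055,-.183),.046)))
"
```

```text
top 223 167
[[138 139 138 138 136 136 137 136 135 135 135 136 135 135 138 138 135 132
  133 133 134]
 [137 139 138 137 136 136 136 137 136 136 135 134 134 137 137 139 137 137
  135 135 135]
 [138 137 139 136 135 136 138 135 137 134 134 134 134 136 137 136 139 137
  136 135 136]
 [136 137 135 135 133 135 136 138 135 135 134 135 136 137 135 134 138 136
  135 134 137]
 [136 133 134 132 133 136 139 138 136 134 133 137 138 140 135 133 136 137
  136 133 131]
 [135 134 133 132 136 138 139 137 134 134 135 136 138 138 135 134 136 137
  134 135 131]
 [150 146 140 140 141 144 138 132 125 134 137 138 138 137 135 134 136 135
  136 135 132]
 [190 186 179 174 161 150 120 100  96 120 142 145 144 141 139 137 138 137
  138 138 135]
 [211 202 179 176 167 138  85  57  59  98 153 181 182 173 172 170 162 159
  152 149 144]
 [182 166 141 153 157 112  56  44  47  76 136 188 212 209 208 206 200 197
  191 190 185]
 [141 131 133 150 150  91  49  43  43  50  87 156 214 217 217 217 217 217
  216 216 215]
 [136 126 128 134 128  84  50  45  45  42  63 135 204 217 217 218 217 217
  217 216 216]
 [135 125 122 113 10
[... 2357 characters left out ...]
174 129  81  60  82 118 135 128 119 111 116
  134 147 147]
 [164 176 189 201 206 207 202 185 146 104  87 108 141 146 125 108 103 104
  110 113 110]
 [158 165 176 189 201 205 200 177 143 119 114 127 137 131 112 103 100 100
   98  96  92]
 [150 157 163 176 190 201 199 174 142 131 136 143 139 127 111 102 100  98
   97  94  87]
 [140 149 157 164 176 189 195 179 155 148 157 165 162 148 125 107 100  99
  100  98  89]
 [135 141 150 159 165 175 186 187 171 160 167 171 168 154 133 111 101 104
  107 103  93]
 [133 137 144 152 160 165 175 181 171 161 163 162 153 135 116 107 106 110
  110 103  95]]
if 10mm higher [262.19384137 217.63520742] top [262.1748253  219.71163036] bot [262.11573846 226.16350108]
```

Both views match a fully seated pin, with the head spanning scene rows 218–228 as predicted for z 0.046–0.078 m. Handing in.

```bash
python3 -c "
from h import *
print(robot.close_job())"
```

```text
the job is handed in; nothing more can be done
None
```

I handed the job in with the three cartons standing as a snug row between the end wall and the stop, and the lock pin fully down in hole 3 behind the lug; the hand-in returned no verdict.

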